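# Start up the sanding bench

### The arm

A 6-joint arm with a two-finger parallel gripper is mounted at the origin on the work surface. World frame = base frame: x ahead of the robot, y to its left, z up, the work surface at z = 0. Lengths are in m, angles in degrees, forces in N, time in s.
With the tool pointing down it reaches from about 0.3 to 0.75 m from the base axis. Payload 8.5 kg.
Tool frame: the origin (TCP) lies midway between the tips of the shut fingers; the grasp point (between the pads) lies 19 mm behind it (env.grip_depth is the distance from the TCP to the grasp point, in m); y points along the fingers, x is the direction in which the jaws open and shut, and the axes are right-handed (so a half turn about y gives the same grasp; the last joint's range is limited). The gripper opens to 85 mm and grips with 20 to 120 N. Pads are 22 mm wide; open, the fingers measure 114 mm over their backs; the gripper's body (76 mm by 85 mm) begins 54 mm behind the grasp point. The pads swing forward as they close: fully open they stand 13 mm farther back than shut.
Start: joints at [-80.289, 21.807, 74.336, -0, 83.858, -12.336], TCP at [0.206, -0.51, 0.231] pointing down, gripper open.
Joint ranges: [-178.18, 178.18], [-50.72, 133.34], [12.68, 142.11], [-81.47, 261.47], [9.98, 163.14], [-165.26, 165.26]. Speed limits (degrees/s): [136.94, 136.94, 180, 180, 180, 180].

### API

Orientations are given as a 3x3 rotation matrix whose columns are the frame's x, y, z axes.
In Python, from rig import env gives the robot as it stands.
- The arm moves only by the shell command python3 -m inch 'ROWS' [FORCE]. ROWS is JSON, a list that holds one entry, the list of rows, each a list of 7 numbers: the gripper command: -1 is shut, 1 is fully open, values between are in proportion, then the shift along the world's x, y, z in cm, then the turn, a rotation vector about the world's x, y, z in degrees. In form: [[[grip, dx, dy, dz, rx, ry, rz], ...]]. A call has 1 to 20 rows; each row is the pose to reach, as a shift and turn from the pose commanded when the call began; what a row does not reach only later rows make up. A row lasts 1/8 s, in which the tool goes at most 62.5 mm and 10.7 degrees, less where a joint would pass 70% of its speed; a pose out of reach is approached as far as the arm can. A call with a gripper value outside its range is refused whole. The fingers move at their own pace and stop on an object; FORCE is the grip in N (left out, the last holds). Time passes only in rows, so rows that repeat a pose let the fingers close. It gives the time, the measured TCP pose, the force and the opening at its end, in the units of the state.
- env.observe(): the state, without advancing time (a new reading comes with each control period).
- env.get_image(name): name is "scene" or "side" or "wrist"; returns a dict with "frame" (420x560x3 uint8, red, green, blue), "mtx" (3x3 intrinsics, pixels), "rvec" (rotation vector, rad) and "tvec" (3), from world to camera coordinates, as OpenCV has them. Camera axes: x right, y down, z forward; pixel columns grow to the right and rows downward; lengths in m; the calibration is good to about 2 mm. The wrist camera is an equidistant fisheye: a pixel r from the principal point sees the ray r / f radians off the axis. A picture is of the moment at which its call begins. There is no depth.
- env.close_job(): hands the job in, once; it reports no verdict.
The state is a dict: "time_s": time; "q": joint angles; "qvel": joint speeds; "joint_efforts": joint torques, N m; "position": TCP position; "tool_rot": TCP orientation; "ft_force": force on the tool from outside, world axes, zero at the start; "wrist_torque": the same for the moment, N m; "grip_width": finger opening in m.
Only numpy, scipy, OpenCV 4.12 (cv2) and the standard library are available. Lean on these libraries where they do the work, as an engineer would, in place of code of your own. Each camera call takes 0.05 s, during which the arm holds its last target.

### The job

Start up the sanding bench by pressing its controls with closed fingers: first push the square spindle-lock key down until it stops, then press down the raised end of the extractor's rocker until it has tipped right over, and last press the small round start button fully down, hold it there for about a second and let it come back up. Never press the wide mushroom-shaped stop button beside it, and do not press start before the other two are done. Grasp nothing: do not lift, tip or push about the loose rocker box, and leave everything else on the bench where it stands.

Things in the scene. Friction and masses are not known exactly. Their poses are not given: they have to be found in the camera images.
- lock_key_top (a point): centre of the top face of the square spindle-lock key: a grey key 28 x 28 mm in a 46 mm square aluminium collar, alone in the middle of a fixed grey box 120 x 80 mm with a dark lid, 42 mm high. The key's top stands 63 mm above the bench when out (13 mm above the collar) and moves straight down. Axes: z up, x along the box's long side
- lock_key (a joint): how far the lock key is pushed down (m): 0 = fully out, 0.010 = fully home against its stop (3 mm still proud of the collar). It starts at most 2 mm in. No spring: it resists with about 4 N and stays where it is left
- pendant: loose grey extractor switch box 115 x 80 x 42 mm, about 0.9 kg, standing at any yaw; origin under its centre, x along its long side towards the rocker end raised at the start (a short black cable gland sticks out of the box there), z up. Black rocker 76 mm long (along x), 34 mm wide, pivot 54 mm up: a shallow V of two 8 mm plates, one half level, the other sloping up 0.44 rad
- rocker_raised (a point): point on the upper face of the rocker half that is raised at the start, 28 mm along it from the pivot: the place to press, straight down. About 69 mm above the bench and 24 mm from the pivot at first; 58 mm above the bench and 28 mm from the pivot once tipped over
- rocker (a joint): tilt of the rocker (rad): 0 = off (this half slopes up at 0.44 rad), 0.44 = on (this half lies level, against the stop). It starts between 0 and 0.05. No spring: it resists a press at this point with about 3 N and stays where it is left
- start_button_top (a point): centre of the flat top of the small round start button: cap 28 mm across in a 44 mm round dark collar (12 mm high), 36 mm from the middle of a fixed grey box 140 x 80 x 42 mm with an aluminium lid; top 64 mm above the bench, 10 mm above the collar. Axes: z up, x along the box's long side towards the stop button and the short black cable gland in the box's end
- start_button (a joint): how far the start button is pressed (m): 0 = up, 0.006 = fully down. Spring-loaded: 1.5 N to begin, 5 N when fully down; comes back up when let go
- stop_button_top (a point): top of the stop button, a mushroom head 48 mm across, top 81 mm above the bench, on the same box as the start button, 72 mm from it along the box's long side. Must not be pressed
- stop_button (a joint): how far the stop button is pressed (m): 0 = up, 0.006 = fully down, sprung (2 to 5 N)
- heel_a: loose light wooden shoe heel, 42 mm across the top, 56 mm high, standing; origin under its centre
- heel_b: loose dark wooden shoe heel, 44 mm across the top, 42 mm high, standing; origin under its centre
- sleeve: loose abrasive sleeve, tube 44 mm across, 60 mm high, standing; origin under its centre
- jar: loose amber glass jar 48 mm across, 65 mm high; origin under its centre
- sand_block: loose cork sanding block 70 x 40 x 28 mm; origin under its centre
- brush: loose bench brush about 150 mm long, 34 mm wide, 24 mm high, lying along its x; origin on the bench near its middle
- gauge: loose steel thickness gauge 80 x 34 x 12 mm lying flat; origin under its centre
Mind the look-alikes: they are no part of the job. Leave any turquoise look-alike of the pendant alone.

How it is judged:
By the outcome, as a careful person would: the job done as asked, in the order asked, and still so for the second after the job is handed in, with the robot touching nothing.
It also fails if it takes over 45 s, if anything falls off the work surface, if the arm or the gripper's body presses on something with over 40 N, if the wrist force passes 120 N, or if a joint passes its speed limit or range.

## Working session

There is one attempt and no reset: what is moved stays moved. The work goes in short steps, Python scripts to look and compute and a shell command to move; the robot and the scene stay as the last step left them, time stands still between calls to the robot, and variables do not carry over. Pictures are saved under pics/ and viewed, and the job is handed in when it is done.

```bash
ls; mkdir -p pics; python3 - <<'E'
from rig import env
import cv2,pickle
for n in ["scene","side","wrist"]:
    d=env.get_image(n); cv2.imwrite(f"pics/{n}0.png",d["frame"][:,:,::-1]); pickle.dump(d,open(f"pics/{n}0.pkl","wb"))
    print(n,d["mtx"].tolist(),d["rvec"],d["tvec"])
print(env.observe())
E
```

```text
pics
scene [[470.3510847892538, 0.0, 279.95172748747274], [0.0, 470.3510847892538, 211.837007875808], [0.0, 0.0, 1.0]] [ 2.09999957  0.51431028 -0.28040737] [-0.47206093 -0.01497687  1.27579663]
side [[428.60766643679915, 0.0, 282.4993642007393], [0.0, 428.60766643679915, 209.90214797346314], [0.0, 0.0, 1.0]] [ 0.61170907 -2.68888827  1.1556795 ] [0.46707322 0.20135743 1.0982349 ]
wrist [[325.19226210127806, 0.0, 280.00063969073784], [0.0, 325.19226210127806, 205.8968358278116], [0.0, 0.0, 1.0]] [-2.40602853  1.62123562  0.22955332] [-0.54935859 -0.03664917  0.37890898]
{'time_s': 0.15, 'q': array([-8.02891725e+01,  2.18323160e+01,  7.43697115e+01,  1.43100986e-03,
        8.38580099e+01, -1.23349643e+01]), 'qvel': array([ 0.03064761, -0.16098484, -0.13888501,  0.02160234, -0.01279627,
       -0.08024909]), 'joint_efforts': array([ 2.08291931e-03, -4.48623562e+01, -2.31345248e+01, -2.00465111e-04,
        3.77109769e-03, -4.14746467e-06]), 'position': array([ 0.20641712, -0.50957621,  0.23088163]), 'tool_rot': array([[ 3.75344928e-01, -1.52269989e-04,  9.26885193e-01],
       [-9.26884647e-01,  1.03702385e-03,  3.75344877e-01],
       [-1.01835582e-03, -9.99999451e-01,  2.48104930e-04]]), 'ft_force': array([-0.22970847, -0.20227313, -0.40423076]), 'wrist_torque': array([-0.01529114, -0.00884164, -0.00619164]), 'grip_width': 0.08535485699797572}
```

View images.

View pics/scene0.png

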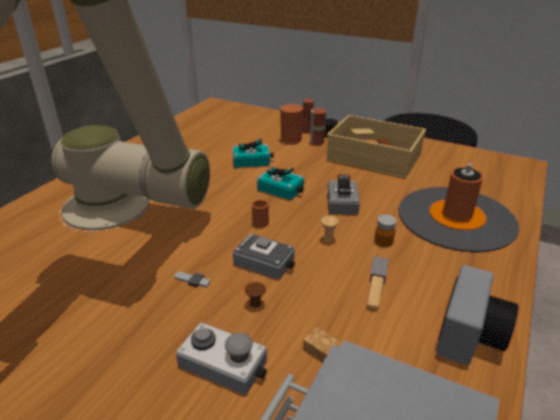

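View pics/side0.png

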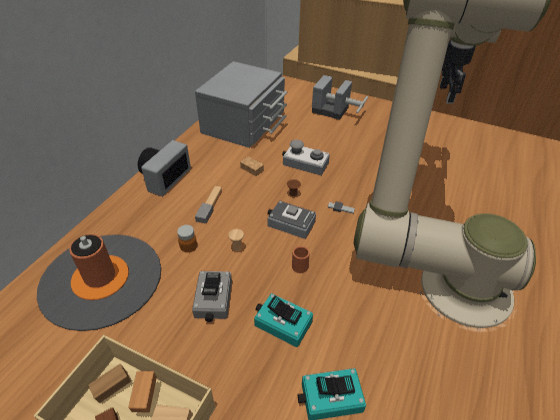

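View pics/wrist0.png

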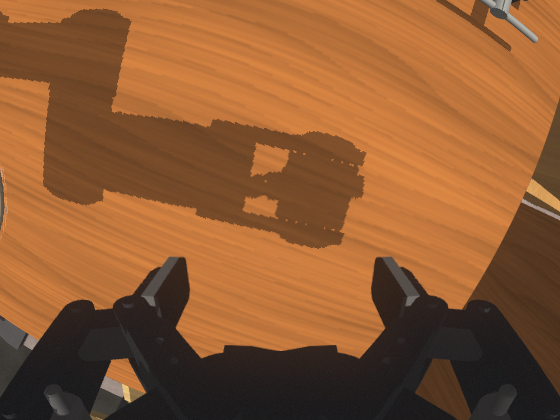

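```bash
cat > h.py <<'E'
import numpy as np,cv2,pickle
from scipy.optimize import least_squares
def load(n): return pickle.load(open(f"pics/{n}.pkl","rb"))
def crop(n,x0,y0,x1,y1,s):
    d=load(n); f=d["frame"][y0:y1,x0:x1,::-1]
    return cv2.resize(f,None,fx=s,fy=s,interpolation=cv2.INTER_CUBIC)
def ray(d,uv):
    R=cv2.Rodrigues(d["rvec"])[0]; C=-R.T@d["tvec"]
    v=R.T@np.linalg.inv(d["mtx"])@np.array([*uv,1.]); return C,v
def atz(d,uv,z):
    C,v=ray(d,uv); return C+v*(z-C[2])/v[2]
def tri(ds,uvs):
    A=np.zeros((3,3));b=np.zeros(3)
    for d,uv in zip(ds,uvs):
        C,v=ray(d,uv);v/=np.linalg.norm(v);P=np.eye(3)-np.outer(v,v);A+=P;b+=P@C
    return np.linalg.solve(A,b)
def proj(d,P): return cv2.projectPoints(np.atleast_2d(np.float64(P)),d["rvec"],d["tvec"],d["mtx"],None)[0][:,0]
E
python3 - <<'E'
from h import *
def two(fn,a,b):
    m=[crop(*a),crop(*b)];h=max(i.shape[0] for i in m)
    m=[cv2.copyMakeBorder(i,0,h-i.shape[0],0,0,0) for i in m]
    cv2.imwrite(fn,cv2.hconcat(m)); print(m[0].shape)
two("pics/c_lock.png",("scene0",225,225,305,285,5),("side0",260,190,330,250,5))
two("pics/c_start.png",("scene0",172,315,272,395,4),("side0",275,130,345,190,5))
two("pics/c_pend.png",("scene0",315,165,370,225,7),("side0",185,260,240,325,7))
E
```

```text
(300, 400, 3)
(320, 400, 3)
(455, 385, 3)
```

View pics/c_lock.png

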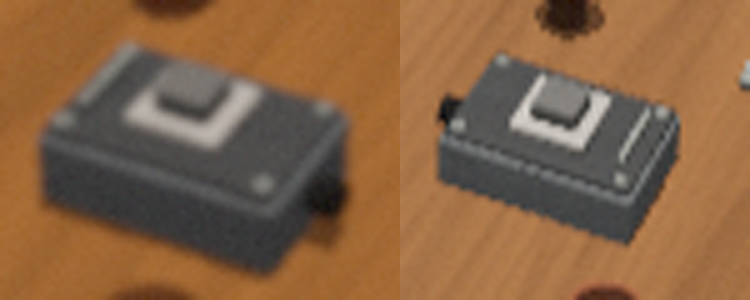

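View pics/c_start.png

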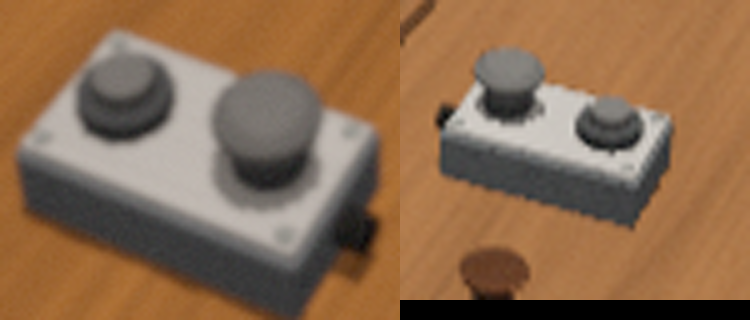

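View pics/c_pend.png

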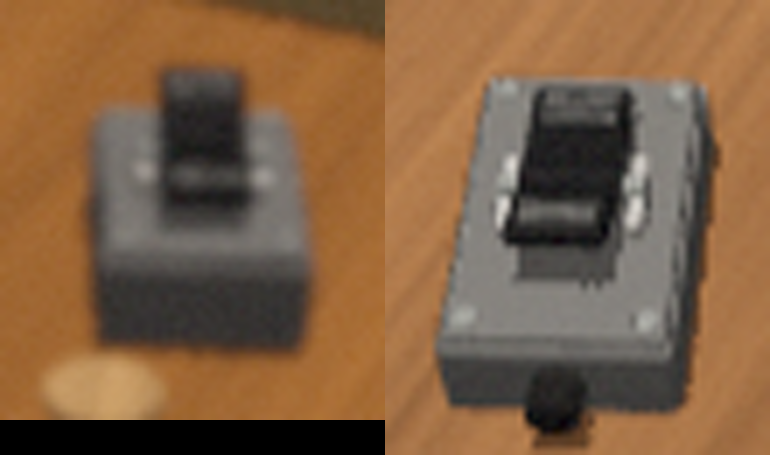

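```bash
cat > fit.py <<'E'
from h import *
S=load("scene0");D=load("side0")
def c(p,x0,y0,s): return np.array([(p[0]+.5)/s-.5+x0,(p[1]+.5)/s-.5+y0])
np.set_printoptions(precision=4,suppress=True)
L=[[c(p,225,225,5) for p in [(130,47),(62,120),(325,107),(263,184)]],[c(p,260,190,5) for p in [(221,180),(263,112),(57,125),(102,60)]]]
print("lock screws");P=[tri([S,D],[a,b]) for a,b in zip(*L)];print(np.array(P),np.mean(P,0), [np.linalg.norm(P[i]-P[j]) for i,j in((0,2),(1,3),(0,1),(2,3))])
for k in (.0425,):
  for d,l in((S,L[0]),(D,L[1])):
    Q=np.array([atz(d,u,k) for u in l]);print("z=42.5",Q.mean(0),np.degrees(np.arctan2(*(Q[2]+Q[3]-Q[0]-Q[1])[1::-1])))
print("key top",tri([S,D],[c((197,82),225,225,5),c((162,96),260,190,5)]))
print("start top",tri([S,D],[c((124,78),172,315,4),c((212,106),275,130,5)]))
print(" at z", atz(S,c((124,78),172,315,4),.064),atz(D,c((212,106),275,130,5),.064))
print("stop top",tri([S,D],[c((267,108),172,315,4),c((109,68),275,130,5)]))
Q=np.array([atz(S,c(p,172,315,4),.0425) for p in [(120,44),(42,137),(352,130),(285,233)]]);print("start screws",Q,Q.mean(0),np.degrees(np.arctan2(*(Q[2]+Q[3]-Q[0]-Q[1])[1::-1])))
Q=np.array([atz(D,c(p,185,260,7),.0425) for p in [(125,87),(294,93),(77,315),(262,320)]]);print("pend screws side",Q,Q.mean(0),np.degrees(np.arctan2(*(Q[2]+Q[3]-Q[0]-Q[1])[1::-1])))
Q=np.array([atz(S,c(p,315,165,7),.042) for p in [(100,108),(288,112),(97,255),(305,258)]]);print("pend corners scene",Q,Q.mean(0))
E
python3 fit.py
```

```text
lock screws
[[ 0.445   0.0178  0.0443]
 [ 0.4453 -0.0432  0.0436]
 [ 0.5457  0.0187  0.044 ]
 [ 0.5463 -0.042   0.0438]] [ 0.4955 -0.0122  0.0439] [np.float64(0.10077189530746082), np.float64(0.10102786788012345), np.float64(0.061003038720004746), np.float64(0.06064837167710666)]
z=42.5 [ 0.496  -0.01    0.0425] 0.6527336823284461
z=42.5 [ 0.4949 -0.0143  0.0425] 0.7423604663725841
key top [ 0.4962 -0.012   0.0614]
start top [ 0.5347 -0.298   0.0636]
 at z [ 0.5374 -0.2975  0.064 ] [ 0.5326 -0.2994  0.064 ]
stop top [ 0.6054 -0.292   0.0755]
start screws [[ 0.5107 -0.2664  0.0425]
 [ 0.5123 -0.326   0.0425]
 [ 0.6291 -0.2609  0.0425]
 [ 0.6312 -0.3201  0.0425]] [ 0.5708 -0.2934  0.0425] 2.7466028426652156
pend screws side [[0.6078 0.2752 0.0425]
 [0.5527 0.2512 0.0425]
 [0.5702 0.3627 0.0425]
 [0.5141 0.3376 0.0425]] [0.5612 0.3067 0.0425] 113.65653916099829
pend corners scene [[0.5073 0.343  0.042 ]
 [0.5748 0.3743 0.042 ]
 [0.5491 0.2396 0.042 ]
 [0.618  0.273  0.042 ]] [0.5623 0.3075 0.042 ]
```

```bash
python3 - <<'E'
from h import *
S=load("scene0");D=load("side0")
for n,uv in dict(vise=(330,112),viseT=(322,82),cab=(255,135),heelb=(293,192),gauge=(341,208),sleeve=(300,265),heelA=(236,245),jar=(187,242)).items(): print(n,atz(D,uv,0).round(3))
E
python3 -m inch '[[[-1,0,0,0,0,0,0],[-1,3,5,0,0,0,0],[-1,6,10,0,0,0,0],[-1,9,15,0,0,0,0],[-1,12,20,0,0,0,0],[-1,15,25,0,0,0,0],[-1,18,30,0,0,0,0],[-1,21,35,0,0,0,0],[-1,24,40,0,0,0,0],[-1,27,45,0,0,0,0],[-1,28.9,49.7,0,0,0,0],[-1,28.9,49.7,-5,0,0,0],[-1,28.9,49.7,-10,0,0,0],[-1,28.9,49.7,-10,0,0,0]]]' 20
python3 - <<'E'
from rig import env
import cv2
for n in ["scene","side","wrist"]:
    d=env.get_image(n); cv2.imwrite(f"pics/{n}1.png",d["frame"][:,:,::-1])
print(env.observe()["position"],env.observe()["tool_rot"],env.observe()["ft_force"])
E
```

```text
vise [ 0.612 -0.651  0.   ]
viseT [ 0.732 -0.871 -0.   ]
cab [ 0.802 -0.372  0.   ]
heelb [ 0.547 -0.145 -0.   ]
gauge [ 0.386 -0.143  0.   ]
sleeve [0.41  0.116 0.   ]
heelA [0.598 0.129 0.   ]
jar [0.725 0.179 0.   ]
time_s: 1.9
position: [0.4939, -0.0122, 0.1291]
tool_rot: [[0.376, -0.007, 0.927], [-0.927, 0.002, 0.376], [-0.004, -1.0, -0.005]]
ft_force: [-0.3, 0.1, 0.9]
grip_width: -0.0005
[ 0.49649432 -0.01317665  0.13326844] [[ 3.75145323e-01  3.08349153e-03  9.26960883e-01]
 [-9.26963979e-01 -8.46034390e-04  3.75149390e-01]
 [ 1.94101075e-03 -9.99994888e-01  2.54089974e-03]] [ 0.7130339  -0.61501219 -0.03386641]
```

View pictures.

```bash
python3 - <<'E'
import cv2
a=cv2.imread("pics/scene1.png")[180:300,190:340];b=cv2.imread("pics/side1.png")[130:270,220:370]
a=cv2.resize(a,(375,300));b=cv2.resize(b,(400,373));a=cv2.copyMakeBorder(a,0,73,0,0,0)
cv2.imwrite("pics/c1.png",cv2.hconcat([a,b]))
E
```

```text
(no output)
```

View pics/c1.png

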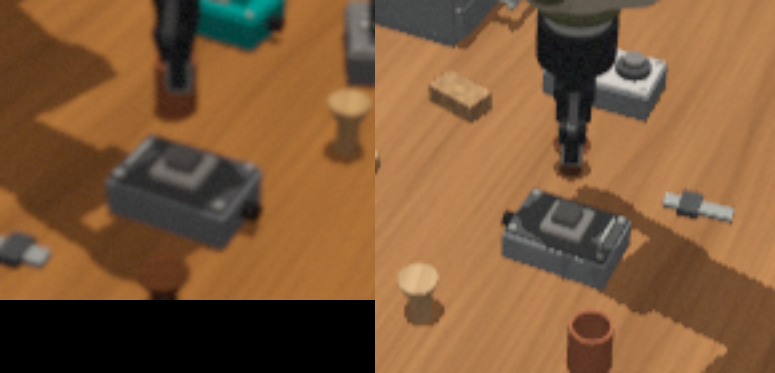

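View pics/wrist1.png

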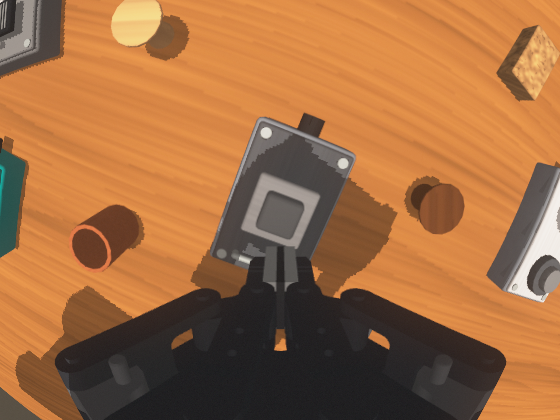

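```bash
cat >> h.py <<'E'
def fish(d,uv,z):
    p=np.array([(uv[0]-d["mtx"][0,2])/d["mtx"][0,0],(uv[1]-d["mtx"][1,2])/d["mtx"][1,1]]);r=np.linalg.norm(p)
    v=np.array([*(p/r*np.sin(r)),np.cos(r)]);R=cv2.Rodrigues(d["rvec"])[0];C=-R.T@d["tvec"];v=R.T@v
    return C+v*(z-C[2])/v[2]
E
python3 - <<'E'
from h import *
from rig import env
d=env.get_image("wrist")
print(fish(d,(281,213),.062),fish(d,(548,276),.064)); print(env.observe()["position"])
E
```

```text
[ 0.49941832 -0.01274451  0.062     ] [ 0.53706591 -0.28455001  0.064     ]
[ 0.49651923 -0.01320491  0.13336547]
```

```bash
python3 -m inch '[[[-1,0.1,0.1,-3,0,0,0],[-1,0.1,0.1,-6,0,0,0],[-1,0.1,0.1,-6.7,0,0,0],[-1,0.1,0.1,-7.1,0,0,0],[-1,0.1,0.1,-7.4,0,0,0],[-1,0.1,0.1,-7.7,0,0,0],[-1,0.1,0.1,-7.9,0,0,0],[-1,0.1,0.1,-8.1,0,0,0],[-1,0.1,0.1,-8.1,0,0,0]]]'
```

```text
time_s: 3.22
position: [0.4974, -0.012, 0.0526]
tool_rot: [[0.376, 0.004, 0.927], [-0.927, -0.001, 0.376], [0.002, -1.0, 0.003]]
ft_force: [-5.4, 0.1, 26.2]
grip_width: 0.0001
```

```bash
python3 -m inch '[[[-1,0,0,1,0,0,0],[-1,0,0,6,0,0,0],[-1,0,0,12,0,0,0],[-1,0,0,12,0,0,0]]]'; python3 - <<'E'
from h import *
from rig import env
for n in ["scene","side","wrist"]:
    d=env.get_image(n); cv2.imwrite(f"pics/{n}2.png",d["frame"][:,:,::-1]);pickle.dump(d,open(f"pics/{n}2.pkl","wb"))
a=crop("side2",250,180,340,250,5);w=cv2.imread("pics/wrist2.png")[60:340,100:450]
cv2.imwrite("pics/c2.png",cv2.hconcat([a,cv2.resize(w,(350*350//280,350))[:, :350]]))
print(env.observe()["q"])
E
```

```text
time_s: 3.72
position: [0.498, -0.012, 0.174]
tool_rot: [[0.376, 0.008, 0.927], [-0.927, -0.002, 0.376], [0.005, -1.0, 0.006]]
ft_force: [0.1, 0.1, -0.7]
grip_width: 0.0
[-1.50418796e+01  1.98227563e+01  8.86144725e+01  3.46232592e-03
  7.16970688e+01  5.29054597e+01]
```

View pics/c2.png

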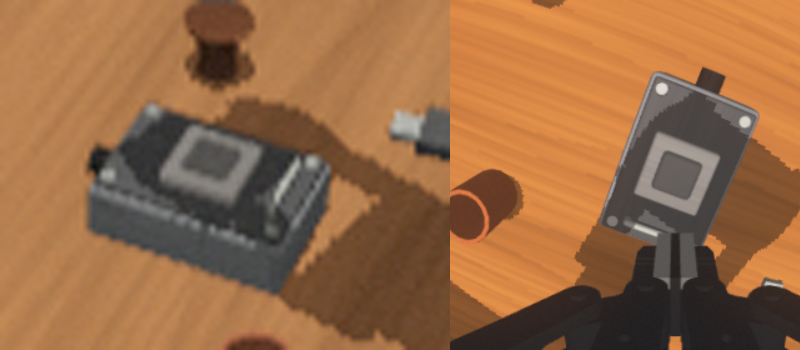

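View pics/wrist2.png

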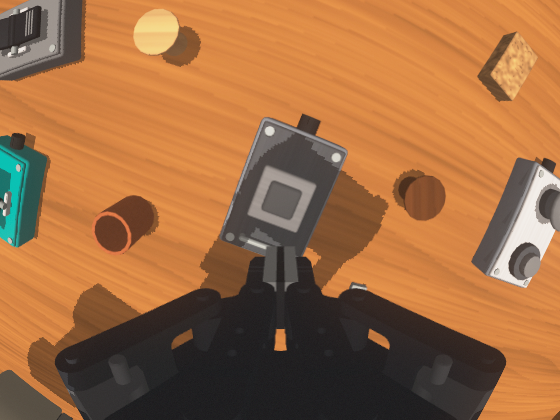

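```bash
python3 -m inch '[[[-1,0.6,4,0,0,0,10],[-1,1.2,8,0,0,0,20],[-1,1.8,12,0,0,0,30],[-1,2.4,16,0,0,0,40],[-1,3,20,0,0,0,50],[-1,3.6,24,0,0,0,60],[-1,4.2,28,0,0,0,70],[-1,4.8,31,0,0,0,80],[-1,5.4,34.1,0,0,0,90],[-1,5.4,34.1,-2,0,0,92],[-1,5.4,34.1,-5,0,0,92],[-1,5.4,34.1,-5,0,0,92],[-1,5.4,34.1,-5,0,0,92]]]'; python3 - <<'E'
from h import *
from rig import env
for n in ["scene","side","wrist"]:
    d=env.get_image(n); cv2.imwrite(f"pics/{n}3.png",d["frame"][:,:,::-1]);pickle.dump(d,open(f"pics/{n}3.pkl","wb"))
a=crop("side3",160,220,260,330,4);b=crop("scene3",290,120,390,230,4)
cv2.imwrite("pics/c3.png",cv2.hconcat([a,b]))
print(env.observe()["q"],env.observe()["position"])
E
```

```text
time_s: 5.5
position: [0.5506, 0.3292, 0.1205]
tool_rot: [[0.913, -0.0, -0.407], [0.407, -0.0, 0.913], [-0.0, -1.0, 0.0]]
ft_force: [-0.6, 0.0, 0.3]
grip_width: 0.0002
[ 2.03221236e+01  3.59928953e+01  6.81943474e+01  1.66690089e-03
  7.57192848e+01 -3.71786469e+00] [0.55084002 0.32931075 0.12132591]
```

View pics/c3.png

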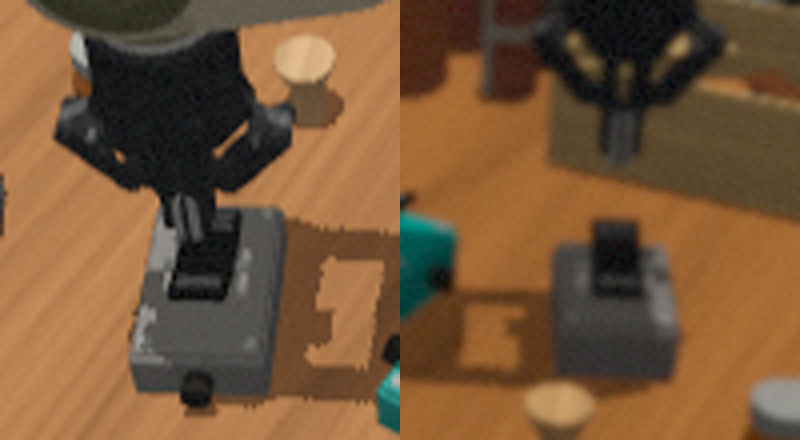

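View pics/wrist3.png

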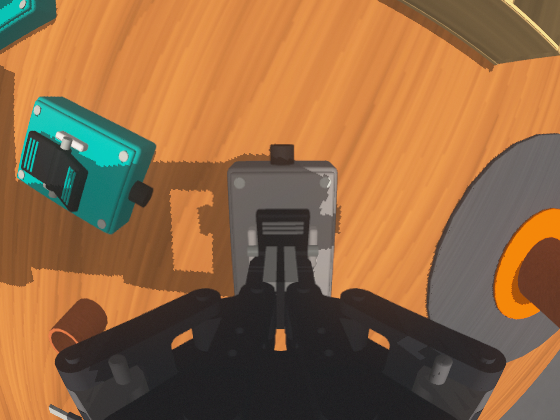

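```bash
python3 - <<'E'
from h import *
d=load("wrist3")
a,b=fish(d,(231,166),.042),fish(d,(337,167),.042);m=(a+b)/2
x=np.array([b[1]-a[1],-(b[0]-a[0])]);x/=np.linalg.norm(x)
if x[1]<0:x=-x
print(a,b,x,np.linalg.norm(a-b),"centre",m[:2]-.0575*x,"raised",m[:2]-(.0575-.024)*x)
e=fish(d,(283,211),.073);print("end",e,"raised",e[:2]-.010*x)
E
```

```text
[0.50481435 0.34738788 0.042     ] [0.57252466 0.37687012 0.042     ] [-0.3992155   0.91685712] 0.07385045076068154 centre [0.5616244  0.30940971] raised [0.55204322 0.33141428]
end [0.54701008 0.3407932  0.073     ] raised [0.55100223 0.33162463]
```

```bash
python3 -m inch '[[[-1,0.1,0.1,-3,0,0,0],[-1,0.1,0.1,-4.3,0,0,0],[-1,0.1,0.1,-4.7,0,0,0],[-1,0.1,0.1,-5,0,0,0],[-1,0.1,0.1,-5.3,0,0,0],[-1,0.1,0.1,-5.6,0,0,0],[-1,0.1,0.1,-5.9,0,0,0],[-1,0.1,0.1,-6.1,0,0,0],[-1,0.1,0.1,-6.3,0,0,0],[-1,0.1,0.1,-6.3,0,0,0]]]'
```

```text
time_s: 6.9
position: [0.5515, 0.3304, 0.0579]
tool_rot: [[0.913, 0.001, -0.408], [0.408, 0.0, 0.913], [0.001, -1.0, 0.0]]
ft_force: [-3.2, 1.8, 7.0]
grip_width: 0.0002
```

```bash
python3 -m inch '[[[-1,0,0,-0.1,0,0,0],[-1,0,0,-0.2,0,0,0],[-1,0,0,-0.2,0,0,0]]]';  python3 -m inch '[[[-1,0,0,1,0,0,0],[-1,0,0,6,0,0,0],[-1,0,0,12,0,0,0],[-1,0,0,12,0,0,0]]]'; python3 - <<'E'
from h import *
from rig import env
for n in ["scene","side","wrist"]:
    d=env.get_image(n); cv2.imwrite(f"pics/{n}4.png",d["frame"][:,:,::-1]);pickle.dump(d,open(f"pics/{n}4.pkl","wb"))
a=crop("side4",160,220,260,330,4);b=crop("wrist4",200,130,360,290,2.5)
cv2.imwrite("pics/c4.png",cv2.hconcat([a,cv2.copyMakeBorder(b,0,40,0,0,0)]))
print(env.observe()["position"])
E
```

```text
time_s: 7.28
position: [0.5516, 0.3305, 0.0577]
tool_rot: [[0.913, 0.002, -0.408], [0.408, 0.001, 0.913], [0.002, -1.0, -0.0]]
ft_force: [-6.9, -0.0, 19.4]
grip_width: -0.0
time_s: 7.78
position: [0.5531, 0.3306, 0.1801]
tool_rot: [[0.913, 0.008, -0.407], [0.407, 0.003, 0.913], [0.009, -1.0, -0.001]]
ft_force: [0.1, 0.7, -1.1]
grip_width: -0.0001
[0.55092593 0.32979885 0.1738774 ]
```

View pics/c4.png

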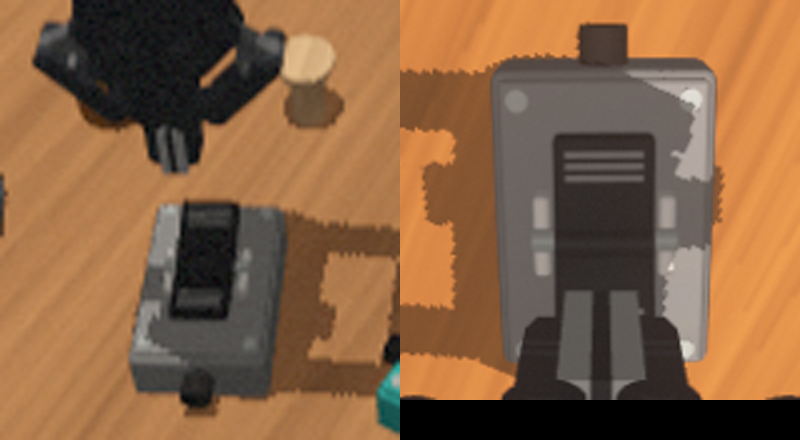

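```bash
python3 -m inch '[[[-1,-0.1,-3,0,0,0,-8],[-1,-0.2,-8,0,0,0,-16],[-1,-0.4,-13,0,0,0,-25],[-1,-0.6,-18,0,0,0,-34],[-1,-0.8,-23,0,0,0,-43],[-1,-1,-28,0,0,0,-52],[-1,-1.1,-33,0,0,0,-61],[-1,-1.2,-38,0,0,0,-70],[-1,-1.3,-43,0,0,0,-79],[-1,-1.4,-48,0,0,0,-88],[-1,-1.5,-53,0,0,0,-97],[-1,-1.6,-58,0,0,0,-106],[-1,-1.7,-62.7,0,0,0,-113],[-1,-1.7,-62.7,-2,0,0,-113],[-1,-1.7,-62.7,-4.5,0,0,-113],[-1,-1.7,-62.7,-4.5,0,0,-113],[-1,-1.7,-62.7,-4.5,0,0,-113]]]'; python3 - <<'E'
from h import *
from rig import env
for n in ["scene","side","wrist"]:
    d=env.get_image(n); cv2.imwrite(f"pics/{n}5.png",d["frame"][:,:,::-1]);pickle.dump(d,open(f"pics/{n}5.pkl","wb"))
a=crop("side5",260,80,360,190,4);b=crop("scene5",160,280,260,390,4)
cv2.imwrite("pics/c5.png",cv2.hconcat([a,b]))
print(env.observe()["q"],env.observe()["position"])
E
```

```text
time_s: 10.05
position: [0.5345, -0.2968, 0.1305]
tool_rot: [[0.018, -0.0, 1.0], [-1.0, 0.0, 0.018], [-0.0, -1.0, -0.0]]
ft_force: [0.7, 0.1, 0.4]
grip_width: -0.0004
[-4.01120185e+01  3.26526364e+01  7.29728102e+01 -2.21020840e-03
  7.42961160e+01  4.88281434e+01] [ 0.53474837 -0.29686649  0.13113483]
```

View pics/c5.png

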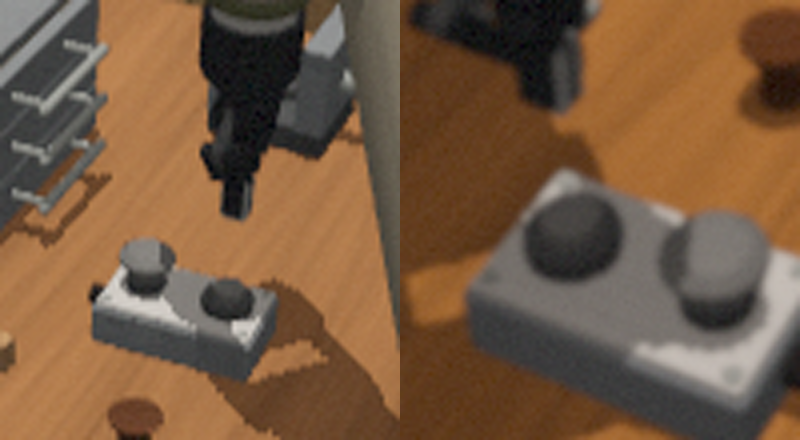

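View pics/wrist5.png

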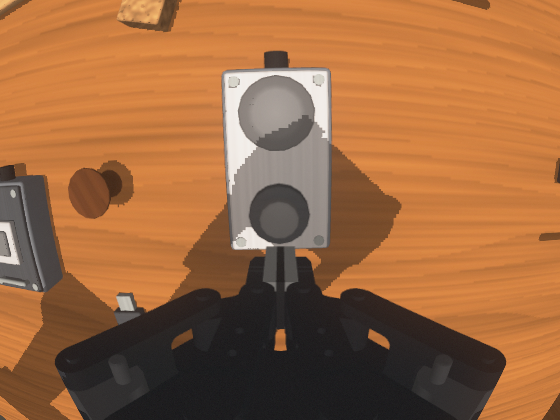

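```bash
python3 - <<'E'
from h import *
d=load("wrist5")
print(fish(d,(279,217),.064),fish(d,(276,112),.078))
E
```

```text
[ 0.53594129 -0.2963786   0.064     ] [ 0.60585215 -0.29337208  0.078     ]
```

```bash
python3 -m inch '[[[-1,0.1,0,-3,0,0,0],[-1,0.1,0,-5.8,0,0,0],[-1,0.1,0,-6.5,0,0,0],[-1,0.1,0,-6.9,0,0,0],[-1,0.1,0,-7.2,0,0,0],[-1,0.1,0,-7.4,0,0,0],[-1,0.1,0,-7.4,0,0,0]]]'
```

```text
time_s: 11.08
position: [0.5358, -0.297, 0.058]
tool_rot: [[0.018, 0.002, 1.0], [-1.0, -0.001, 0.018], [0.001, -1.0, 0.002]]
ft_force: [-3.2, 2.1, 10.3]
grip_width: 0.0
```

```bash
python3 -m inch '[[[-1,0,0,-0.1,0,0,0],[-1,0,0,-0.1,0,0,0],[-1,0,0,-0.1,0,0,0],[-1,0,0,-0.1,0,0,0],[-1,0,0,-0.1,0,0,0],[-1,0,0,-0.1,0,0,0],[-1,0,0,-0.1,0,0,0],[-1,0,0,-0.1,0,0,0]]]'; python3 -m inch '[[[-1,0,0,1,0,0,0],[-1,0,0,6,0,0,0],[-1,0,0,12,0,0,0],[-1,-6,0,12,0,0,0],[-1,-12,0,12,0,0,0],[-1,-12,0,12,0,0,0],[-1,-12,0,12,0,0,0],[-1,-12,0,12,0,0,0]]]'; python3 - <<'E'
from h import *
from rig import env
for n in ["scene","side"]:
    d=env.get_image(n); cv2.imwrite(f"pics/{n}6.png",d["frame"][:,:,::-1]);pickle.dump(d,open(f"pics/{n}6.pkl","wb"))
cv2.imwrite("pics/c6.png",crop("side6",260,120,360,260,4))
print(env.observe()["position"],env.observe()["ft_force"])
E
```

```text
time_s: 12.08
position: [0.5358, -0.297, 0.0579]
tool_rot: [[0.018, 0.002, 1.0], [-1.0, -0.002, 0.018], [0.002, -1.0, 0.002]]
ft_force: [-5.7, 3.6, 15.9]
grip_width: 0.0002
time_s: 13.08
position: [0.4165, -0.297, 0.1754]
tool_rot: [[0.019, 0.001, 1.0], [-1.0, -0.001, 0.019], [0.001, -1.0, 0.001]]
ft_force: [0.9, 0.7, 0.1]
grip_width: -0.0004
[ 0.41629143 -0.29681663  0.17514624] [-0.49601784  1.07748907 -0.0229015 ]
```

View pics/c6.png

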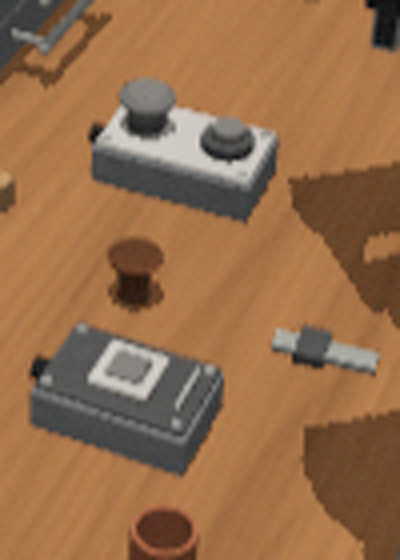

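View pics/side6.png

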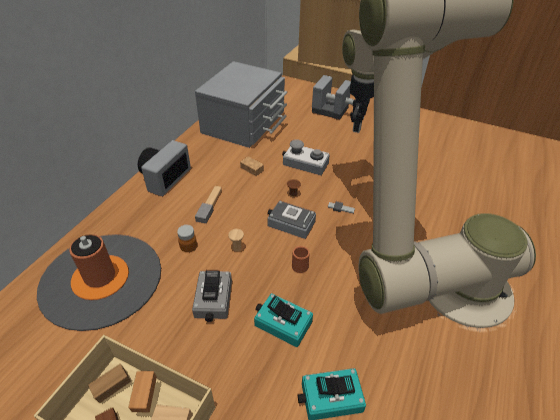

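The final side view shows the key low in its collar (about (292,212)) and the rocker tipped towards the gland (212,285). Start is back up (317,154), stop is up (297,147), and everything else is where it stood.

```bash
python3 -c "
from rig import env
print(env.close_job())"
```

```text
the job is handed in; nothing more can be done
None
```

I pressed all three controls in the order asked, with the fingers closed, and handed the job in at about 13 s.

| Control | Tip height at the stop | Force read at the stop | After letting go |
|---|---|---|---|
| Lock key | 52.6 mm (fully home is 53 mm) | 26 N | stays low in its collar |
| Rocker | 57.7 mm (tipped over is 58 mm) | 19 N | lies level at the cable-gland end |
| Start button | 57.9 mm (fully down is 58 mm) | 16 N | back up |

- **Hold on start:** I held it fully down for a little over 1 s.
- **Left alone:** The last side picture shows the stop button up and the rocker box and loose items where they stood. The robot was clear of everything, with the tip 175 mm above the bench.
- **Disagreements:** The cameras differed by 2–5 mm on target positions. One early view of the start button, from the far edge of the wrist image, was about 12 mm off, so I measured it again from directly above before pressing.
- **Not confirmed:** No check failed, but I had no direct readout of the joints. These results rest on tip height, force and pictures.

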